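# Refit the heat dial knob on a shrink-wrap sealer

## Robot

A 6-joint arm with a two-finger parallel gripper is mounted at the origin on the work surface. World frame = base frame: x ahead of the robot, y to its left, z up, the work surface at z = 0. Lengths are in m, angles in rad, forces in N, time in s.
With the tool pointing down it reaches from about 0.225 to 0.875 m from the base axis. Payload 3.4 kg.
Tool frame: the origin (TCP) lies between the finger pads; the fingertips stand 25 mm ahead of it and the grasp point (between the pads) lies 6 mm ahead of it (manip.tips_ahead is the distance from the TCP to the fingertips, in m); z points along the fingers, x is the direction in which the jaws open and shut, and the axes are right-handed (so a half turn about z gives the same grasp; the last joint's range is limited). The gripper opens to 85 mm and grips with 20 to 120 N. Pads are 22 mm wide; open, the fingers measure 114 mm over their backs; the gripper's body (76 mm by 85 mm) begins 54 mm behind the grasp point. The pads swing forward as they close: fully open they stand 13 mm farther back than shut.
Start: joints at [-1.469, 0.276, 1.505, -0, 1.361, -0.121], TCP at [0.127, -0.561, 0.256] pointing down, gripper open.
Joint ranges: [-2.89, 2.89], [-0.75, 2.08], [0.22, 2.7], [-1.18, 4.32], [0.11, 2.71], [-2.7, 2.7]. Speed limits (rad/s): [2.57, 2.57, 3.14, 3.14, 3.14, 3.14].

## Interface

Orientations are given as a unit quaternion [w, x, y, z].
In Python, from rig import manip gives the robot as it stands. The module is installed in compiled form; this text tells all that it offers.
- The arm moves only by the tool send_rows, never from a script. Its argument "plan" is a list of rows, each an object with "linear": the shift along the tool's x, y, z in m, a list of three; "delta_rot": the turn, a rotation vector about the tool's x, y, z in degrees, a list of three; "fingers": the finger opening in m, from 0 to 0.0854. A call has 1 to 12 rows; each row shifts and turns the pose as measured when the row begins, along the tool's axes as they then stand; what a row does not reach is not made up. A row lasts 1/12 s, in which the tool goes at most 41.7 mm and 7.16 degrees, less where a joint would pass 70% of its speed; a pose out of reach is approached as far as the arm can. A call with a gripper value outside its range is refused whole. The fingers move at their own pace and stop on an object; "force" is the grip in N (left out, the last holds). Time passes only in rows, so rows that do not move let the fingers close. It gives the time, the measured TCP pose, the force and the opening at its end, in the units of the state.
- manip.get_state(): the state, without advancing time (a new reading comes with each control period).
- manip.get_image(name): name is "scene" or "top" or "wrist"; returns the picture (400x640x3 uint8, red, green, blue); there is no depth.
- manip.camera_info(name): a dict with "K" (3x3 intrinsics, pixels), "rvec" (rotation vector, rad) and "tvec" (3), from world to camera coordinates, as OpenCV has them. Camera axes: x right, y down, z forward; pixel columns grow to the right and rows downward; lengths in m; the calibration is good to about 2 mm. The wrist camera is an equidistant fisheye: a pixel r from the principal point sees the ray r / f radians off the axis. A picture is of the moment at which its call begins: read the wrist's pose just before it. camera_info takes no time and is no camera call; for the wrist camera it gives the pose at the moment of the call.
- manip.sign_off(): hands the job in, once; it reports no verdict.
Trained networks look in the newest picture that a camera, given by its name, has taken for a name from the list of things; names that differ only in an ending like _2 or _b are one class to them, and where a whole thing is asked for, a point or a joint stands for the part that bears it (a point fixed in the world has none). Each returns a list of dicts, best first, with "p" (0 to 1); they miss things now and then, are a little off and sometimes report something else, mostly with a low value. They report only what shows in the picture. A call takes as long as a camera call. They do not tell look-alikes from the thing itself.
- manip.find_in(thing, camera): "extent" ([left, top, right, bottom] in pixels, round what is visible of it).
- manip.masks_of(thing, camera): "pixels" (400x640 bool, what is visible of it) and "extent" ([left, top, right, bottom] in pixels, round what is visible of it).
The state is a dict: "clock": time; "qpos": joint angles; "qd": joint speeds; "effort": joint torques, N m; "position": TCP position; "ee_rot": TCP orientation; "contact_force": force on the tool from outside, world axes, zero at the start; "moment": the same for the moment, N m; "width": finger opening in m.
Only numpy, scipy, OpenCV 4.12 (cv2) and the standard library are available. Lean on these libraries where they do the work, as an engineer would, in place of code of your own. Each camera call takes 0.05 s, during which the arm holds its last target. There are 200 camera calls.

## Task

The knob has come off the control box of the shrink-wrap sealer on this packing table. Pick it up, find by gentle pressing and turning how its D-shaped bore fits the D-shaft on top of the box, and push it on until it snaps fully home, flush on the dial; then, with it on, turn it clockwise until its pointer points at the one long, thick mark on the dial, and let go. Go gently: never press the knob on the box with more than 25 N, and leave the bottle, the bowl and the opener alone.

Things in the scene. Friction and masses are not known exactly. Their poses are not given: they have to be found in the camera images.
- knob_center (a point): The loose black knob, standing on the table, bore down. Point on its axis, 20 mm above its underside (40 mm high in all). z up, x to its pointer. Foot: round flange 50 mm across, 3 mm thick. Above it a block 44 mm long (x), 30 mm wide (y), with upright parallel sides: grip it across the 30 mm, fingertips 5 mm or more above the underside. A white line on top runs to the pointer end. 70 g.
- knob_pointer (a point): The tip of the knob's small wedge-shaped pointer, at the foot of its +x end: 30 mm from the knob's axis, taken at the height of its underside. Axes as the knob.
- knob_bore (a point): The mouth of the knob's D-shaped bore, on its axis at its underside, axes as the knob. 18 mm across, 19 mm deep, its flat on the pointer side (+x), 3.8 mm from the axis.
- control_box: The sealer's control box, light metal, 170 x 170 mm, 56 mm high, fixed to the table; origin at the centre of its underside, z up. On it lies a grey dial disc, 100 mm across, 4 mm thick, its face 60 mm above the table, with white marks and, in the middle, the upright D-shaft. The box's x axis points away from the side with the vents and the black switch.
- shaft_foot (a point): On the shaft's axis, level with the dial's face, where the knob's underside lies when home; axes as the box. Two sprung catches on the shaft resist the knob from 10 mm above the dial, up to about 11 N, give way between 7 and 2 mm above it, then hold the knob down. The dial is rubber-mounted: it gives 1 mm per 8 N, 3.5 mm at most. The shaft turns stiffly (0.08 N m) and stays where left.
- shaft_tip (a point): Top of the steel D-shaft, 18 mm above the dial; axes as the box, not the shaft. 16 mm across, flat 3 mm from the axis, top 1 mm tapered. Its turn is not measured: the flat first faces between 0.05 and 2.05 rad anticlockwise (from above) of the box's x. The knob, pointer that way within about 0.15 rad, drops freely 8 mm; if not it rests on the tip, 17 to 18 mm above the dial.
- dial_mark (a point): The inner end of the one long, thick white mark on the dial, 30 mm from the shaft's axis, 0.25 rad clockwise (from above) from the box's x axis, on the dial's face. The knob's pointer tip must end up here. There is no stop at it: the shaft turns 0.45 rad farther.
- beer_bottle: A standing brown bottle, 62 mm across, 210 mm high; origin at the centre of its underside. To be left alone.
- bowl: A white bowl, 110 mm across, 50 mm high; origin at the centre of its underside. To be left alone.
- opener: A flat steel bottle opener, about 125 mm long, 32 mm wide, 4 mm thick, lying on the table; origin underneath, near its middle. To be left alone.
Mind the look-alikes: they are no part of the job. Of the things that look like the part that bears knob_center, the largest one is meant.

How it is judged:
By the outcome, as a careful person would: the job done as asked, in the order asked, and still so for the second after the job is handed in, with the robot touching nothing.
It also fails if it takes over 72 s, if anything falls off the work surface, if the arm or the gripper's body presses on something with over 40 N, if the wrist force passes 120 N, or if a joint passes its speed limit or range.

## Working session

There is one attempt and no reset: what is moved stays moved. The work goes in short steps, Python scripts to look and compute and a tool call to move; the robot and the scene stay as the last step left them, time stands still between calls to the robot, and variables do not carry over. Pictures are saved under pics/ and viewed, about 8 in all and at most 12, crops included, and the job is handed in when it is done.

Besides the shell and the picture viewer there is one more tool, called after "Emit:" as name(argument=value, ...), one argument or row to a line, values as JSON. send_rows: Moves the arm, as the interface text tells. Its arguments: {"type":"object","properties":{"plan":{"type":"array","items":{"type":"object","properties":{"linear":{"type":"array","items":{"type":"number"}},"delta_rot":{"type":"array","items":{"type":"number"}},"fingers":{"type":"number"}}}},"force":{"type":"number"}},"required":["plan"]}

```bash
mkdir -p pics
cat > h.py <<'E'
import numpy as np, cv2
from rig import manip
from scipy.spatial.transform import Rotation as R
def save(im,n): cv2.imwrite('pics/'+n,cv2.cvtColor(im,cv2.COLOR_RGB2BGR))
def cam(name):
    c=manip.camera_info(name); return np.array(c['K']),R.from_rotvec(np.array(c['rvec']).ravel()).as_matrix(),np.array(c['tvec']).ravel()
def proj(name,P):
    K,Rm,t=cam(name); p=np.atleast_2d(P)@Rm.T+t
    if name=='wrist':
        r=np.hypot(p[:,0],p[:,1]); th=np.arctan2(r,p[:,2]); s=th/np.maximum(r,1e-9)
        q=np.c_[p[:,0]*s,p[:,1]*s]
    else: q=p[:,:2]/p[:,2:]
    return q*[K[0,0],K[1,1]]+[K[0,2],K[1,2]]
def unproj(name,uv,z,c=None):
    K,Rm,t=c or cam(name); uv=np.atleast_2d(np.array(uv,float))
    q=(uv-[K[0,2],K[1,2]])/[K[0,0],K[1,1]]
    if name=='wrist':
        th=np.hypot(q[:,0],q[:,1]); s=np.sin(th)/np.maximum(th,1e-9)
        d=np.c_[q[:,0]*s,q[:,1]*s,np.cos(th)]
    else: d=np.c_[q,np.ones(len(q))]
    d=d@Rm; o=-Rm.T@t
    return o+d*((z-o[2])/d[:,2])[:,None]
def st():
    s=manip.get_state(); print('t',round(s['clock'],2),'pos',np.round(s['position'],4),'Rm',np.round(R.from_quat(np.array(s['ee_rot'])[[1,2,3,0]]).as_matrix(),3).tolist(),'F',np.round(s['contact_force'],1),'M',np.round(s['moment'],2),'w',round(s['width'],4),'q6',np.round(s['qpos'],2)); return s
E
python3 - <<'E'
from h import *
st()
for n in ('scene','top'):
    im=manip.get_image(n); save(im,n+'0.png')
    for th in ('knob_center','control_box','beer_bottle','bowl','opener'):
        for d in manip.find_in(th,n)[:4]:
            e=d['extent']; print(n,th,round(d['p'],2),np.round(e), np.round(unproj(n,[[(e[0]+e[2])/2,(e[1]+e[3])/2]],0.02)[0],3))
a=cv2.imread('pics/scene0.png');b=cv2.imread('pics/top0.png')
cv2.imwrite('pics/both.png',cv2.resize(np.vstack([a,b]),None,fx=.75,fy=.75,interpolation=cv2.INTER_AREA))
E
```

```text
t 0.0 pos [ 0.127  -0.5603  0.2554] Rm [[0.221, -0.975, -0.0], [-0.975, -0.221, 0.002], [-0.002, -0.0, -1.0]] F [0.6 0.4 0.1] M [-0.02 -0.04 -0.03] w 0.0851 q6 [-1.47  0.28  1.51 -0.    1.36 -0.12]
scene knob_center 0.6 [404. 173. 432. 207.] [0.482 0.165 0.02 ]
scene knob_center 0.58 [446. 197. 463. 224.] [0.5   0.242 0.02 ]
scene knob_center 0.57 [400. 150. 421. 169.] [0.414 0.128 0.02 ]
scene control_box 0.77 [196.  92. 309. 189.] [ 0.498 -0.195  0.02 ]
scene beer_bottle 0.69 [213. 193. 259. 274.] [ 0.71  -0.119  0.02 ]
scene opener 0.56 [318. 158. 348. 212.] [0.537 0.006 0.02 ]
top knob_center 0.96 [217. 248. 249. 277.] [0.481 0.164 0.02 ]
top knob_center 0.79 [243. 293. 266. 320.] [0.403 0.121 0.02 ]
top knob_center 0.61 [178. 242. 204. 264.] [0.496 0.242 0.02 ]
top control_box 0.76 [372. 209. 482. 308.] [ 0.494 -0.195  0.02 ]
top beer_bottle 0.67 [350.  74. 403. 151.] [ 0.781 -0.103  0.02 ]
top bowl 0.73 [222.  88. 276. 147.] [0.762 0.149 0.02 ]
top bowl 0.65 [373. 210. 485. 306.] [ 0.495 -0.199  0.02 ]
top opener 0.59 [311. 208. 332. 273.] [0.523 0.002 0.02 ]
```

View pics/both.png

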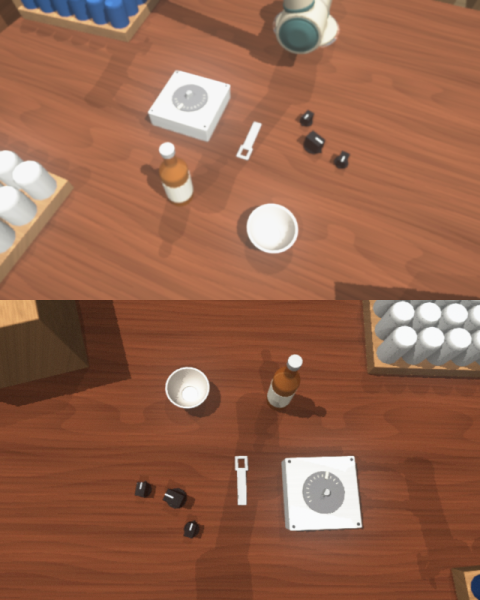

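The pictures show three black knobs. In full-size top pixels they are at (233,262), the largest; (254,306), smaller; and (191,253), smaller. I choose the largest, at about (0.481, 0.164), and check it and the dial in a close crop.

Run:
```python
from h import *
a=cv2.imread('pics/top0.png')
k=cv2.resize(a[230:330,165:285],(720,600),interpolation=cv2.INTER_CUBIC)
b=cv2.resize(a[203:313,367:489],(665,600),interpolation=cv2.INTER_CUBIC)
cv2.imwrite('pics/crop1.png',cv2.resize(np.hstack([k,b]),(800,347)))
print(unproj('top',[[426,260]],0.06))
```

```text
[[ 0.49000645 -0.1801223   0.06      ]]
```

View pics/crop1.png

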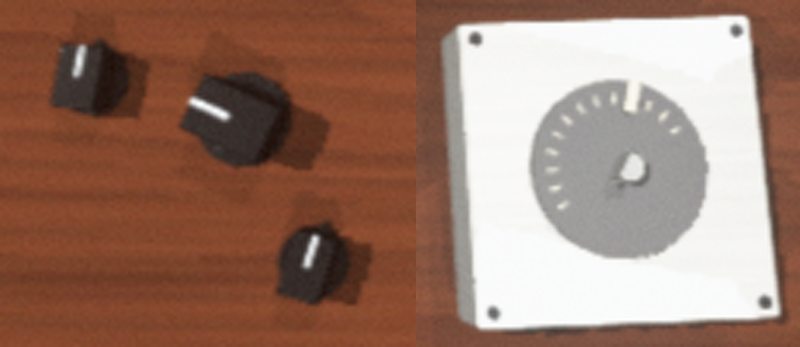

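Emit:
send_rows(
  plan=[
    {"linear": [-0.023, -0.034, 0]},
    {"linear": [-0.023, -0.034, 0]},
    {"linear": [-0.023, -0.034, 0]},
    {"linear": [-0.023, -0.034, 0]},
    {"linear": [-0.023, -0.034, 0]},
    {"linear": [-0.023, -0.034, 0]},
    {"linear": [-0.023, -0.034, 0]},
    {"linear": [-0.023, -0.034, 0]},
    {"linear": [-0.023, -0.034, 0]},
    {"linear": [-0.023, -0.034, 0]},
    {"linear": [-0.023, -0.034, 0]},
    {"linear": [0, 0, 0]},
  ],
)

```text
$.plan[0]: bad value
```

Run:
```python
from h import *
st()
c=cam('wrist'); np.savez('c1.npz',K=c[0],R=c[1],t=c[2]); print(-c[1].T@c[2], c[0][0])
im=manip.get_image('wrist'); save(im,'w1.png')
print(proj('wrist',[[0.49,-0.18,0.06],[0.481,0.164,0.04]]))
for th in ('control_box','shaft_tip','dial_mark','shaft_foot'):
    for d in manip.find_in(th,'wrist')[:2]: print(th,d)
```

```text
t 0.6 pos [ 0.1271 -0.5608  0.2563] Rm [[0.221, -0.975, 0.0], [-0.975, -0.221, -0.0], [0.0, -0.0, -1.0]] F [-0.5  0.5 -0.2] M [-0.02 -0.01  0.  ] w 0.0851 q6 [-1.47  0.28  1.5   0.    1.36 -0.12]
[ 0.19218817 -0.54551679  0.37364283] [309.70691629   0.         319.48691319]
[[ 114.46042992 -115.61437873]
 [   1.67953993  -62.99756363]]
```

View pics/w1.png

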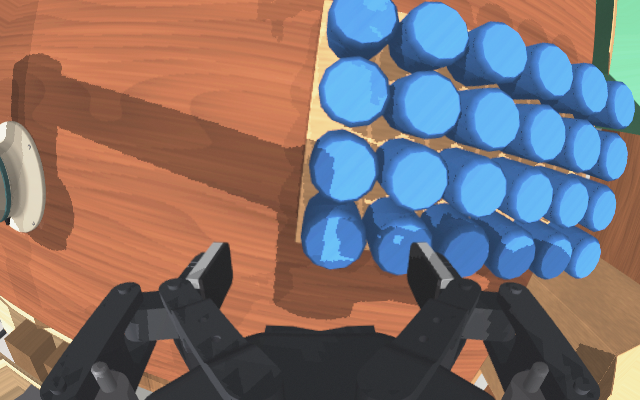

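The move was refused because every row needs all its fields. The picture only shows the blue-capped tray, and the jaws near row 250. Resending with full rows.

Emit:
send_rows(
  plan=[
    {"linear": [-0.023, -0.034, 0], "delta_rot": [0, 0, 0], "fingers": 0.085},
    {"linear": [-0.023, -0.034, 0], "delta_rot": [0, 0, 0], "fingers": 0.085},
    {"linear": [-0.023, -0.034, 0], "delta_rot": [0, 0, 0], "fingers": 0.085},
    {"linear": [-0.023, -0.034, 0], "delta_rot": [0, 0, 0], "fingers": 0.085},
    {"linear": [-0.023, -0.034, 0], "delta_rot": [0, 0, 0], "fingers": 0.085},
    {"linear": [-0.023, -0.034, 0], "delta_rot": [0, 0, 0], "fingers": 0.085},
    {"linear": [-0.023, -0.034, 0], "delta_rot": [0, 0, 0], "fingers": 0.085},
    {"linear": [-0.023, -0.034, 0], "delta_rot": [0, 0, 0], "fingers": 0.085},
    {"linear": [-0.023, -0.034, 0], "delta_rot": [0, 0, 0], "fingers": 0.085},
    {"linear": [-0.023, -0.034, 0], "delta_rot": [0, 0, 0], "fingers": 0.085},
    {"linear": [-0.023, -0.034, 0], "delta_rot": [0, 0, 0], "fingers": 0.085},
    {"linear": [0, 0, 0], "delta_rot": [0, 0, 0], "fingers": 0.085},
  ],
)

```text
clock: 1.85
position: [0.443, -0.2282, 0.2547]
ee_rot: [0.001, 0.778, -0.628, 0.004]
contact_force: [0.2, 0.0, 1.2]
width: 0.0845
```

Run:
```python
from h import *
st()
c=cam('wrist'); np.savez('c1.npz',K=c[0],R=c[1],t=c[2]); print(-c[1].T@c[2], c[0][0])
im=manip.get_image('wrist'); save(im,'w2.png')
p=proj('wrist',[[0.49,-0.18,0.06]])[0]; print(p)
for th in ('control_box','shaft_tip','dial_mark','shaft_foot'):
    for d in manip.find_in(th,'wrist')[:2]: print(th,d)
```

```text
t 1.85 pos [ 0.443  -0.2282  0.2547] Rm [[0.211, -0.977, 0.005], [-0.977, -0.211, -0.006], [0.007, -0.004, -1.0]] F [0.2 0.  1.2] M [0.   0.01 0.01] w 0.0845 q6 [-0.61  0.16  1.67 -0.    1.31  0.74]
[ 0.50766842 -0.21285694  0.37222818] [309.70691629   0.         319.48691319]
[279.65719396 120.85761352]
control_box {'extent': [207.0, 33.6, 389.0, 207.6], 'p': 0.62}
shaft_tip {'extent': [204.4, 35.4, 388.1, 213.0], 'p': 0.8}
dial_mark {'extent': [207.7, 30.1, 384.8, 207.1], 'p': 0.76}
shaft_foot {'extent': [207.5, 33.5, 384.9, 209.1], 'p': 0.73}
```

View pics/w2.png

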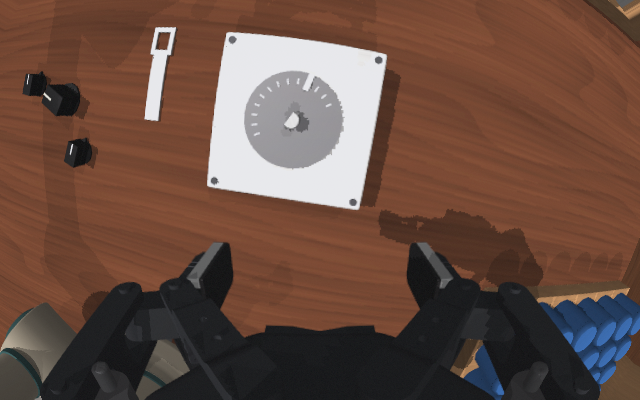

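The wrist view shows the box with its dial at about (293,120), the long mark at (308,82), and the box screws at (232,40), (378,60), (352,202) and (214,181). Next I measure the dial centre, the yaw and the shaft flat.

Run:
```python
from h import *
d=np.load('c1.npz'); c=(d['K'],d['R'],d['t'])
g=cv2.imread('pics/w2.png'); 
S=unproj('wrist',[[232,40],[378,60],[352,202],[214,181]],0.056,c); print(np.round(S,4)); print('screw ctr',S.mean(0))
def ang(v): return np.arctan2(v[1],v[0])
print('box x yaw', ang(S[0]-S[3]),ang(S[1]-S[2]),ang(S[0]-S[1])-np.pi/2,ang(S[3]-S[2])-np.pi/2)
# rectified ortho view at z=.06, 0.25mm/px ; centre screw ctr; up=+x, left=+y
C=S.mean(0)[:2]; N=480; s=.00025
def rect(z):
    i,j=np.mgrid[:N,:N]; P=np.c_[(C[0]-(i-N/2)*s).ravel(),(C[1]-(j-N/2)*s).ravel(),np.full(N*N,z)]
    p=P@c[1].T+c[2]; r=np.hypot(p[:,0],p[:,1]); th=np.arctan2(r,p[:,2]); q=p[:,:2]*(th/r)[:,None]*[c[0][0,0],c[0][1,1]]+[c[0][0,2],c[0][1,2]]
    return cv2.remap(g,q[:,0].reshape(N,N).astype('f4'),q[:,1].reshape(N,N).astype('f4'),cv2.INTER_CUBIC)
o=rect(.06); gray=o.min(2)
m=(gray<205).astype('u1'); m=cv2.morphologyEx(m,cv2.MORPH_OPEN,np.ones((15,15)))
cn=max(cv2.findContours(m,0,1)[0],key=cv2.contourArea); (x,y),r=cv2.minEnclosingCircle(cn); e=cv2.fitEllipse(cn)
print('dial',C[0]-(e[0][1]-N/2)*s,C[1]-(e[0][0]-N/2)*s,'diam',np.array(e[1])*s)
# marks: bright pixels at radius 30-48mm
cx,cy=e[0]; i,j=np.mgrid[:N,:N]; rr=np.hypot(i-cy,j-cx)*s; a=np.arctan2(-(j-cx),-(i-cy))
b=(gray>190)&(rr>.025)&(rr<.046)
n,l,stt,cc=cv2.connectedComponentsWithStats(b.astype('u1'))
for k in range(1,n):
    if stt[k,4]>60: print(stt[k,4],'ang %.3f r %.4f-%.4f'%(a[l==k].mean(),rr[l==k].min(),rr[l==k].max()))
o2=rect(.078); cv2.imwrite('pics/rect.png',np.hstack([cv2.resize(o,(400,400)),cv2.resize(o2[140:340,140:340],(400,400),interpolation=cv2.INTER_CUBIC)]))
```

```text
[[ 0.5676 -0.1097  0.056 ]
 [ 0.5759 -0.2611  0.056 ]
 [ 0.4241 -0.2685  0.056 ]
 [ 0.4159 -0.1176  0.056 ]]
screw ctr [ 0.49587844 -0.18923693  0.056     ]
box x yaw 0.052320000305745074 0.048920879096588765 0.0544990836604331 0.05419195671642374
dial 0.49521463751737277 -0.18969633741351352 diam [0.09666864 0.10168161]
1201 ang -0.175 r 0.0334-0.0460
177 ang 0.072 r 0.0377-0.0436
178 ang 0.325 r 0.0374-0.0433
185 ang -0.433 r 0.0367-0.0432
173 ang 0.577 r 0.0376-0.0435
176 ang -0.688 r 0.0365-0.0426
161 ang 0.827 r 0.0372-0.0431
168 ang -0.945 r 0.0363-0.0419
181 ang 1.079 r 0.0375-0.0432
163 ang 1.332 r 0.0375-0.0426
191 ang 1.591 r 0.0370-0.0425
188 ang 1.848 r 0.0363-0.0422
191 ang 2.107 r 0.0356-0.0419
```

View pics/rect.png

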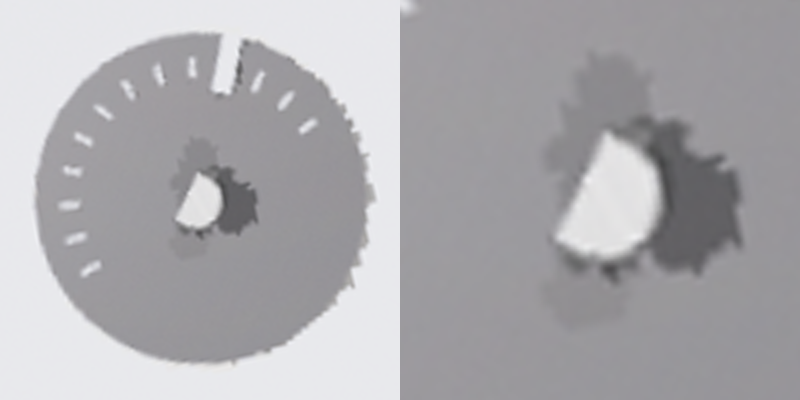

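Findings so far:
- Dial and shaft axis at about (0.496, -0.1895).
- Box yaw 0.052.
- The flat faces about 1.11 rad in the world.
- The long mark is at about -0.19 rad in the world.

Next I go over to the knob.

Emit:
send_rows(
  plan=[
    {"linear": [-0.036, -0.01, 0.003], "delta_rot": [0, 0, 0], "fingers": 0.085},
    {"linear": [-0.036, -0.01, 0.003], "delta_rot": [0, 0, 0], "fingers": 0.085},
    {"linear": [-0.036, -0.01, 0.003], "delta_rot": [0, 0, 0], "fingers": 0.085},
    {"linear": [-0.036, -0.01, 0.003], "delta_rot": [0, 0, 0], "fingers": 0.085},
    {"linear": [-0.036, -0.01, 0.003], "delta_rot": [0, 0, 0], "fingers": 0.085},
    {"linear": [-0.036, -0.01, 0.003], "delta_rot": [0, 0, 0], "fingers": 0.085},
    {"linear": [-0.036, -0.01, 0.003], "delta_rot": [0, 0, 0], "fingers": 0.085},
    {"linear": [-0.036, -0.01, 0.003], "delta_rot": [0, 0, 0], "fingers": 0.085},
    {"linear": [-0.036, -0.01, 0.003], "delta_rot": [0, 0, 0], "fingers": 0.085},
  ],
)

```text
clock: 2.85
position: [0.4644, 0.088, 0.2221]
ee_rot: [0.006, 0.761, -0.648, 0.008]
contact_force: [1.0, 0.1, -0.5]
width: 0.0851
```

Emit:
send_rows(
  plan=[
    {"linear": [0, 0, 0], "delta_rot": [0, 0, -7.1], "fingers": 0.085},
    {"linear": [0, 0, 0], "delta_rot": [0, 0, -7.1], "fingers": 0.085},
    {"linear": [0, 0, 0], "delta_rot": [0, 0, -7.1], "fingers": 0.085},
    {"linear": [0, 0, 0], "delta_rot": [0, 0, -7.1], "fingers": 0.085},
    {"linear": [0, 0, 0], "delta_rot": [0, 0, -7.1], "fingers": 0.085},
    {"linear": [0, 0, 0], "delta_rot": [0, 0, -7.1], "fingers": 0.085},
    {"linear": [0, 0, 0], "delta_rot": [0, 0, -7.1], "fingers": 0.085},
    {"linear": [0, 0, 0], "delta_rot": [0, 0, -7.1], "fingers": 0.085},
    {"linear": [0, 0, 0], "delta_rot": [0, 0, 0], "fingers": 0.085},
  ],
)

```text
clock: 3.6
position: [0.4649, 0.0809, 0.2213]
ee_rot: [0.01, 0.979, -0.204, 0.003]
contact_force: [-0.5, 0.0, -0.3]
width: 0.0848
```

Run:
```python
from h import *
st()
c=cam('wrist'); np.savez('c2.npz',K=c[0],R=c[1],t=c[2])
im=manip.get_image('wrist'); save(im,'w3.png')
for d in manip.masks_of('knob_center','wrist')[:3]: print(d['extent'],d['p'],d['pixels'].sum())
C=np.array([.481,.164]); N=400; s=.0003
i,j=np.mgrid[:N,:N]
def rect(z):
    q=proj('wrist',np.c_[(C[0]-(i-N/2)*s).ravel(),(C[1]-(j-N/2)*s).ravel(),np.full(N*N,z)]).astype('f4')
    return cv2.remap(im[:,:,::-1].copy(),q[:,0].reshape(N,N),q[:,1].reshape(N,N),cv2.INTER_CUBIC)
cv2.imwrite('pics/rectk.png',np.hstack([rect(.04),rect(.003)]))
```

```text
t 3.6 pos [0.4649 0.0809 0.2213] Rm [[0.917, -0.399, 0.003], [-0.399, -0.917, -0.02], [0.011, 0.017, -1.0]] F [-0.5  0.  -0.3] M [ 0.03  0.01 -0.05] w 0.0848 q6 [ 0.04  0.15  1.77 -0.02  1.22  0.46]
[231.7, 141.7, 270.2, 175.7] 0.69 1056
[275.7, 72.3, 321.3, 118.8] 0.66 1868
[338.0, 285.7, 483.8, 374.5] 0.36 3071
```

View pics/rectk.png

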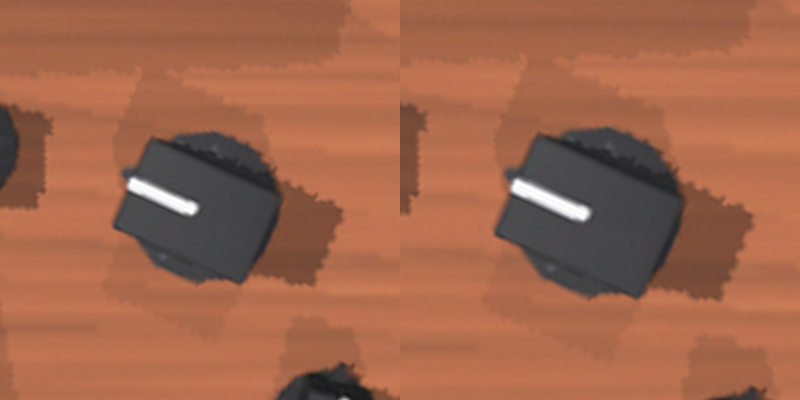

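The rectified views show the chosen knob with its block corners at (152,140), (279,200), (240,282) and (114,226). That gives 42 x 28 mm, so it is the large one. Its centre is (0.4773, 0.1651) and its yaw is 1.15, with the pointer at the upper left. I move above it and check.

Emit:
send_rows(
  plan=[
    {"linear": [0, 0, 0], "delta_rot": [1.1, -0.6, 0.5], "fingers": 0.06},
    {"linear": [-0.008, -0.028, 0.01], "delta_rot": [0, 0, 0], "fingers": 0.06},
    {"linear": [-0.008, -0.028, 0.01], "delta_rot": [0, 0, 0], "fingers": 0.06},
    {"linear": [-0.007, -0.026, 0.02], "delta_rot": [0, 0, 0], "fingers": 0.06},
    {"linear": [0, 0, 0.03], "delta_rot": [0, 0, 0], "fingers": 0.06},
    {"linear": [0, 0, 0.03], "delta_rot": [0, 0, 0], "fingers": 0.06},
    {"linear": [0, 0, 0.02], "delta_rot": [0, 0, 0], "fingers": 0.06},
    {"linear": [0, 0, 0], "delta_rot": [0, 0, 0], "fingers": 0.06},
  ],
)

```text
clock: 4.37
position: [0.4852, 0.164, 0.1006]
ee_rot: [-0.006, 0.974, -0.226, 0.005]
contact_force: [-1.0, -0.0, -0.5]
width: 0.0599
```

```bash
cat >> h.py <<'E'
def go(P,yaw):
    "print tool-frame shift and rotation (deg) to reach world TCP P, tool x at yaw, pointing down"
    s=st(); M=R.from_quat(np.array(s['ee_rot'])[[1,2,3,0]]).as_matrix(); sy,cy=np.sin(yaw),np.cos(yaw)
    T=np.array([[cy,sy,0],[sy,-cy,0],[0,0,-1]])
    print('lin',np.round(M.T@(np.array(P)-s['position']),4),'rot',np.round(R.from_matrix(M.T@T).as_rotvec(degrees=True),2))
E
python3 - <<'E'
from h import *
print(manip.tips_ahead)
go([.4773,.1651,.034],-.42)
E
```

```text
0.025
t 4.37 pos [0.4852 0.164  0.1006] Rm [[0.897, -0.441, 0.012], [-0.441, -0.897, 0.009], [0.007, -0.013, -1.0]] F [-1.  -0.  -0.5] M [0.01 0.04 0.02] w 0.0599 q6 [0.19 0.32 1.88 0.01 0.93 0.64]
lin [-0.008   0.0034  0.0665] rot [-0.74 -0.4  -2.11]
```

Emit:
send_rows(
  plan=[
    {"linear": [-0.008, 0.003, 0], "delta_rot": [-0.7, -0.4, -2.1], "fingers": 0.06},
    {"linear": [0, 0, 0.015], "delta_rot": [0, 0, 0], "fingers": 0.06},
    {"linear": [0, 0, 0.015], "delta_rot": [0, 0, 0], "fingers": 0.06},
    {"linear": [0, 0, 0], "delta_rot": [0, 0, 0], "fingers": 0.06},
  ],
)

```text
clock: 4.7
position: [0.4773, 0.1639, 0.073]
ee_rot: [-0.001, 0.978, -0.209, 0.0]
contact_force: [-0.3, 0.1, 0.7]
width: 0.06
```

Run:
```python
from h import *
go([.4773,.1651,.034],-.42)
```

```text
t 4.7 pos [0.4773 0.1639 0.073 ] Rm [[0.913, -0.409, 0.001], [-0.409, -0.913, 0.001], [0.0, -0.001, -1.0]] F [-0.3  0.1  0.7] M [ 0.03  0.02 -0.02] w 0.06 q6 [0.19 0.35 1.92 0.   0.87 0.61]
lin [-0.0005 -0.0011  0.039 ] rot [-0.08 -0.02 -0.05]
```

Emit:
send_rows(
  plan=[
    {"linear": [0, -0.001, 0.013], "delta_rot": [0, 0, 0], "fingers": 0.06},
    {"linear": [0, 0, 0.013], "delta_rot": [0, 0, 0], "fingers": 0.06},
    {"linear": [0, 0, 0.013], "delta_rot": [0, 0, 0], "fingers": 0.06},
    {"linear": [0, 0, 0], "delta_rot": [0, 0, 0], "fingers": 0.04},
    {"linear": [0, 0, 0], "delta_rot": [0, 0, 0], "fingers": 0.02},
    {"linear": [0, 0, 0], "delta_rot": [0, 0, 0], "fingers": 0.02},
    {"linear": [0, 0, 0], "delta_rot": [0, 0, 0], "fingers": 0.02},
    {"linear": [0, 0, 0], "delta_rot": [0, 0, 0], "fingers": 0.02},
  ],
  force=60,
)

```text
clock: 5.37
position: [0.4842, 0.1651, 0.0455]
ee_rot: [-0.004, 0.978, -0.21, 0.008]
contact_force: [-0.6, 0.2, -0.4]
width: 0.029
```

Run:
```python
from h import *
go([.4773,.1651,.034],-.42)
```

```text
t 5.37 pos [0.4842 0.1651 0.0455] Rm [[0.912, -0.41, 0.017], [-0.41, -0.912, 0.005], [0.014, -0.011, -1.0]] F [-0.6  0.2 -0.4] M [ 0.   -0.01 -0.03] w 0.029 q6 [0.19 0.39 1.95 0.   0.79 0.61]
lin [-0.0064  0.0029  0.0114] rot [-0.65 -0.78 -0.12]
```

The arm lagged and drifted by 7 mm in x and 11 mm in z, so the grip is high on the knob. I open, correct and regrip lower, in small rows.

Emit:
send_rows(
  plan=[
    {"linear": [0, 0, 0], "delta_rot": [0, 0, 0], "fingers": 0.06},
    {"linear": [0, 0, 0], "delta_rot": [-0.6, -0.8, 0], "fingers": 0.06},
    {"linear": [0, 0, 0], "delta_rot": [0, 0, 0], "fingers": 0.06},
    {"linear": [0, 0, 0], "delta_rot": [0, 0, 0], "fingers": 0.06},
  ],
  force=60,
)

```text
clock: 5.7
position: [0.4855, 0.1653, 0.0476]
ee_rot: [-0.001, 0.978, -0.209, 0.001]
contact_force: [-0.9, -0.3, -0.2]
width: 0.0598
```

Run:
```python
from h import *
go([.4842,.1651,.034],-.42)
```

```text
t 5.7 pos [0.4855 0.1653 0.0476] Rm [[0.912, -0.41, 0.002], [-0.41, -0.912, 0.001], [0.002, -0.002, -1.0]] F [-0.9 -0.3 -0.2] M [-0.05  0.04 -0.06] w 0.0598 q6 [0.19 0.39 1.93 0.   0.82 0.61]
lin [-0.0011  0.0008  0.0136] rot [-0.12 -0.09 -0.12]
```

Emit:
send_rows(
  plan=[
    {"linear": [-0.001, 0, 0.005], "delta_rot": [0, 0, 0], "fingers": 0.06},
    {"linear": [0, 0, 0.005], "delta_rot": [0, 0, 0], "fingers": 0.06},
    {"linear": [0, 0, 0.004], "delta_rot": [0, 0, 0], "fingers": 0.06},
    {"linear": [0, 0, 0], "delta_rot": [0, 0, 0], "fingers": 0.06},
  ],
)

```text
clock: 6.03
position: [0.4847, 0.1659, 0.0321]
ee_rot: [-0.001, 0.978, -0.209, 0.001]
contact_force: [0.4, -0.6, 0.6]
width: 0.0601
```

Run:
```python
from h import *
go([.4842,.1651,.034],-.42)
```

```text
t 6.03 pos [0.4847 0.1659 0.0321] Rm [[0.912, -0.41, 0.002], [-0.41, -0.912, 0.001], [0.002, -0.002, -1.0]] F [ 0.4 -0.6  0.6] M [-0.02 -0.02 -0.02] w 0.0601 q6 [0.19 0.41 1.95 0.   0.78 0.61]
lin [-0.0001  0.0009 -0.0019] rot [-0.12 -0.09 -0.11]
```

Good, small rows track well. Now I close, then lift.

Emit:
send_rows(
  plan=[
    {"linear": [0, 0, 0], "delta_rot": [0, 0, 0], "fingers": 0.02},
    {"linear": [0, 0, 0], "delta_rot": [0, 0, 0], "fingers": 0.02},
    {"linear": [0, 0, 0], "delta_rot": [0, 0, 0], "fingers": 0.02},
    {"linear": [0, 0, 0], "delta_rot": [0, 0, 0], "fingers": 0.02},
    {"linear": [0, 0, 0], "delta_rot": [0, 0, 0], "fingers": 0.02},
  ],
  force=70,
)

```text
clock: 6.45
position: [0.4843, 0.1658, 0.0314]
ee_rot: [-0.001, 0.978, -0.209, 0.0]
contact_force: [-0.2, -0.5, -0.5]
width: 0.029
```

Run:
```python
from h import *
go([.4842,.1651,.034],-.42)
c=cam('wrist'); im=manip.get_image('wrist'); save(im,'w4.png')
cv2.imwrite('pics/w4c.png',cv2.resize(im[180:330,220:420,::-1],(800,600),interpolation=cv2.INTER_CUBIC))
```

```text
t 6.45 pos [0.4843 0.1658 0.0314] Rm [[0.912, -0.409, 0.001], [-0.409, -0.912, 0.001], [0.0, -0.001, -1.0]] F [-0.2 -0.5 -0.5] M [-0.05 -0.   -0.02] w 0.029 q6 [0.19 0.42 1.95 0.   0.78 0.61]
lin [ 0.0002  0.0007 -0.0026] rot [-0.07 -0.02 -0.11]
```

View pics/w4c.png

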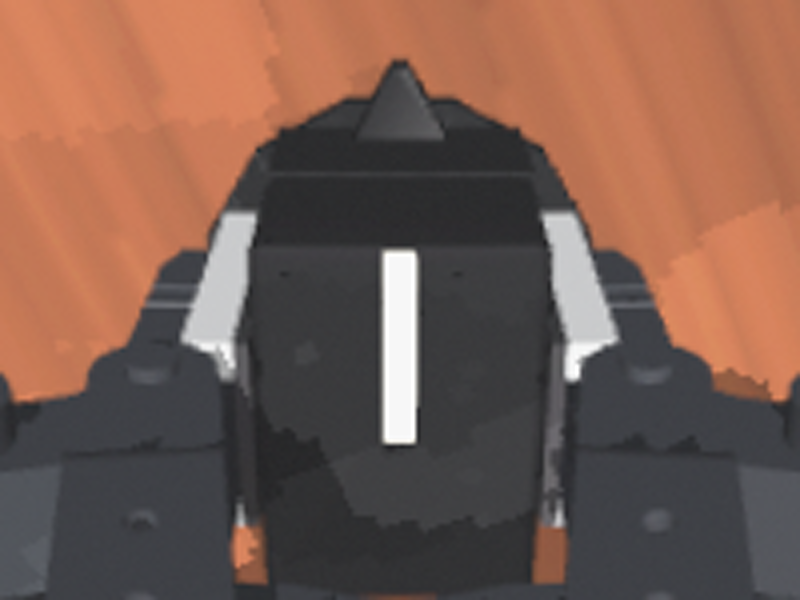

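The crop shows the knob held squarely. The white line is centred and the pointer tip is at crop (400,60), which is pixel (320,195). I compute the knob's offset in the grip.

Run:
```python
from h import *
s=manip.get_state(); M=R.from_quat(np.array(s['ee_rot'])[[1,2,3,0]]).as_matrix()
for uv,z in (([320,195],0.0),([320,242.5],.04),([320,290.7],.04),([282,241.5],.04),([357,241.5],.04)):
    print(uv,np.round(M.T@(unproj('wrist',[uv],z)[0]-s['position']),4))
go([s['position'][0],s['position'][1],.17],-.46)
```

```text
[320, 195] [-0.0008 -0.0269  0.0314]
[320, 242.5] [-0.0009 -0.019  -0.0086]
[320, 290.7] [-0.0009  0.003  -0.0086]
[282, 241.5] [-0.0155 -0.0194 -0.0086]
[357, 241.5] [ 0.0133 -0.0193 -0.0086]
t 6.5 pos [0.4842 0.1658 0.0314] Rm [[0.912, -0.41, 0.001], [-0.41, -0.912, 0.001], [0.0, -0.001, -1.0]] F [-0.2 -0.5 -0.3] M [-0.03 -0.02  0.02] w 0.0289 q6 [0.19 0.42 1.95 0.   0.78 0.61]
lin [ 0.     -0.0002 -0.1386] rot [-0.06 -0.01  2.18]
```

Emit:
send_rows(
  plan=[
    {"linear": [0, 0, -0.015], "delta_rot": [0, 0, 0], "fingers": 0.02},
    {"linear": [0, 0, -0.03], "delta_rot": [0, 0, 0], "fingers": 0.02},
    {"linear": [0, 0, -0.03], "delta_rot": [0, 0, 0], "fingers": 0.02},
    {"linear": [0, 0, -0.03], "delta_rot": [0, 0, 0], "fingers": 0.02},
    {"linear": [0, 0, -0.03], "delta_rot": [0, 0, 0], "fingers": 0.02},
    {"linear": [0, 0, 0], "delta_rot": [0, 0, 0], "fingers": 0.02},
  ],
)

```text
clock: 7.0
position: [0.4817, 0.1651, 0.1692]
ee_rot: [0.001, 0.978, -0.209, -0.004]
contact_force: [0.9, 0.2, 0.7]
width: 0.0288
```

Run:
```python
from h import *
go([.496,-.1895,.15],-.46)
```

```text
t 7.0 pos [0.4817 0.1651 0.1692] Rm [[0.912, -0.41, -0.009], [-0.41, -0.912, -0.001], [-0.008, 0.004, -1.0]] F [0.9 0.2 0.7] M [ 0.01 -0.04 -0.01] w 0.0288 q6 [0.19 0.25 1.77 0.   1.13 0.61]
lin [0.1585 0.3176 0.0193] rot [0.25 0.43 2.17]
```

Emit:
send_rows(
  plan=[
    {"linear": [0, 0, 0], "delta_rot": [0.2, 0.4, 2.2], "fingers": 0.02},
    {"linear": [0.017, 0.037, 0], "delta_rot": [0, 0, 0], "fingers": 0.02},
    {"linear": [0.017, 0.037, 0], "delta_rot": [0, 0, 0], "fingers": 0.02},
    {"linear": [0.017, 0.037, 0], "delta_rot": [0, 0, 0], "fingers": 0.02},
    {"linear": [0.017, 0.037, 0], "delta_rot": [0, 0, 0], "fingers": 0.02},
    {"linear": [0.017, 0.037, 0], "delta_rot": [0, 0, 0], "fingers": 0.02},
    {"linear": [0.017, 0.037, 0], "delta_rot": [0, 0, 0], "fingers": 0.02},
    {"linear": [0.017, 0.037, 0], "delta_rot": [0, 0, 0], "fingers": 0.02},
    {"linear": [0.017, 0.037, 0], "delta_rot": [0, 0, 0], "fingers": 0.02},
    {"linear": [0.017, 0.037, 0], "delta_rot": [0, 0, 0], "fingers": 0.02},
    {"linear": [0.017, 0.037, 0], "delta_rot": [0, 0, 0], "fingers": 0.02},
    {"linear": [0, 0, 0], "delta_rot": [0, 0, 0], "fingers": 0.02},
  ],
)

```text
clock: 8.0
position: [0.4702, -0.252, 0.1657]
ee_rot: [-0.002, 0.975, -0.224, 0.003]
contact_force: [1.4, 0.8, -0.3]
width: 0.029
```

Run:
```python
from h import *
go([.470,-.243,.135],-.46)
```

```text
t 8.0 pos [ 0.4702 -0.252   0.1657] Rm [[0.9, -0.436, 0.007], [-0.436, -0.9, 0.002], [0.006, -0.005, -1.0]] F [ 1.4  0.8 -0.3] M [ 0.04 -0.04 -0.04] w 0.029 q6 [-0.63  0.28  1.74  0.01  1.12 -0.18]
lin [-0.0042 -0.0079  0.0307] rot [-0.27 -0.33  0.51]
```

Emit:
send_rows(
  plan=[
    {"linear": [-0.004, 0, 0.01], "delta_rot": [-0.3, -0.3, 0.5], "fingers": 0.02},
    {"linear": [0, 0, 0.01], "delta_rot": [0, 0, 0], "fingers": 0.02},
    {"linear": [0, 0, 0.01], "delta_rot": [0, 0, 0], "fingers": 0.02},
    {"linear": [0, 0, 0], "delta_rot": [0, 0, 0], "fingers": 0.02},
  ],
)

```text
clock: 8.33
position: [0.4648, -0.2543, 0.1323]
ee_rot: [0.0, 0.973, -0.232, -0.001]
contact_force: [-0.3, 0.9, -1.3]
width: 0.0293
```

Run:
```python
from h import *
s=st(); M=R.from_quat(np.array(s['ee_rot'])[[1,2,3,0]]).as_matrix()
c=cam('wrist'); np.savez('c5.npz',K=c[0],R=c[1],t=c[2],M=M,p=s['position'])
im=manip.get_image('wrist'); save(im,'w5.png')
u0=proj('wrist',[[.496,-.1895,.078]])[0]; print(u0)
x,y=u0.astype(int); x0,y0=max(x-100,0),max(y-75,0); print('crop origin',x0,y0,'scale 4')
cv2.imwrite('pics/w5c.png',cv2.resize(im[y0:y0+150,x0:x0+200,::-1],(800,600),interpolation=cv2.INTER_CUBIC))
```

```text
t 8.33 pos [ 0.4648 -0.2543  0.1323] Rm [[0.892, -0.452, -0.002], [-0.452, -0.892, -0.0], [-0.001, 0.001, -1.0]] F [-0.3  0.9 -1.3] M [0.03 0.03 0.02] w 0.0293 q6 [-0.63  0.31  1.79 -0.    1.04 -0.16]
[317.95443236 104.4216914 ]
crop origin 217 29 scale 4
```

View pics/w5c.png

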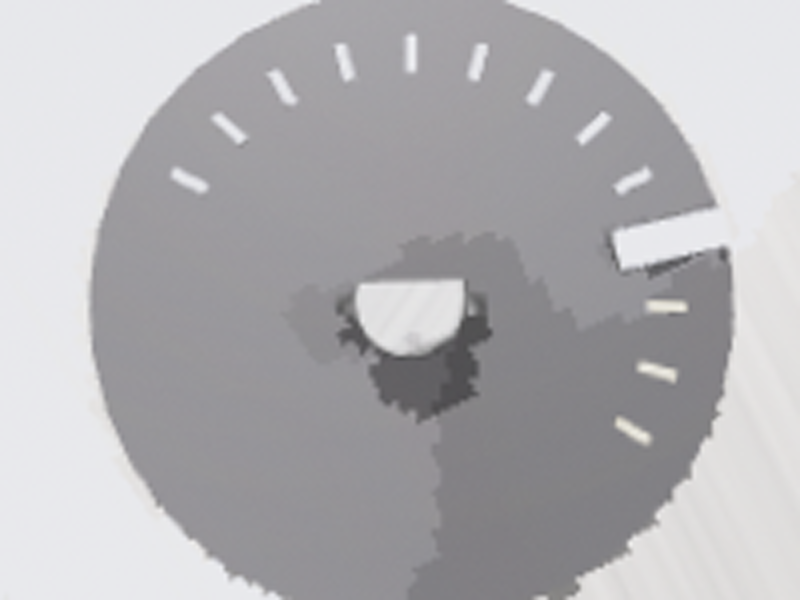

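The crop shows the D-shaft with its flat edge from (357,283) to (465,280). It faces the pointer direction within about 0.03 rad. The long mark's inner end is at (615,252).

Run:
```python
from h import *
d=np.load('c5.npz'); c=(d['K'],d['R'],d['t']); M=d['M']; p=d['p']
px=lambda u,v:[217+u/4,29+v/4]
f=lambda uv,z: M.T@(unproj('wrist',[uv],z,c)[0]-p)
A,B,D=f(px(357,283),.078),f(px(465,280),.078),f(px(412,355),.078)
print(A,B,D)
L=f(px(90,305),.06);Rr=f(px(735,300),.06); print('dial l/r',L,Rr)
mk=f(px(616,252),.06); print('mark in end',mk)
# small ticks & mark angles about shaft
ctr=(A+B)/2; ctr[1]+=.003; print('ctr',ctr, 'bottom->ctr',D[1]-.0075)
ctrw=M@ctr+p; print('ctr world',ctrw); v=M@(mk-ctr); print('mark ang',np.arctan2(v[1],v[0]),np.hypot(*v[:2]))
n=M@np.cross([0,0,1.],B-A); print('flat ang',np.arctan2(n[1],n[0]),np.arctan2(-n[1],-n[0]))
tgt=ctr-np.array([-.0009,.0029,0]); print('shift tool xy',np.round(tgt[:2],4),'-> world TCP',M@np.array([tgt[0],tgt[1],0])+p)
```

```text
[-0.00829303 -0.07451715  0.05421551] [ 0.00643964 -0.07492943  0.05419436] [-0.0007924  -0.06451009  0.05421298]
dial l/r [-0.05039786 -0.07309305  0.07227619] [ 0.0490473  -0.07387355  0.07213501]
mark in end [ 0.03020798 -0.08051785  0.07215628]
ctr [-0.0009267  -0.07172329  0.05420493] bottom->ctr -0.07201009488764612
ctr world [ 0.49635351 -0.18994182  0.07800242]
mark ang -0.19413021440477557 0.03232454154877785
flat ang -2.012027790201817 1.129564863387976
shift tool xy [-0.     -0.0746] -> world TCP [ 0.49855566 -0.18775785  0.13220367]
```

Emit:
send_rows(
  plan=[
    {"linear": [0, 0, 0], "delta_rot": [0, 0, -1], "fingers": 0.02},
    {"linear": [0, -0.025, 0], "delta_rot": [0, 0, 0], "fingers": 0.02},
    {"linear": [0, -0.025, 0], "delta_rot": [0, 0, 0], "fingers": 0.02},
    {"linear": [0, -0.015, 0], "delta_rot": [0, 0, 0], "fingers": 0.02},
    {"linear": [0, -0.01, 0], "delta_rot": [0, 0, 0], "fingers": 0.02},
    {"linear": [0, 0, 0], "delta_rot": [0, 0, 0], "fingers": 0.02},
  ],
)

```text
clock: 8.88
position: [0.5003, -0.1846, 0.1352]
ee_rot: [0.001, 0.975, -0.222, 0.002]
contact_force: [1.2, -0.5, -0.6]
width: 0.0288
```

Run:
```python
from h import *
go([.4985,-.1878,.113],-.45)
```

```text
t 8.88 pos [ 0.5003 -0.1846  0.1352] Rm [[0.901, -0.433, 0.003], [-0.433, -0.901, -0.003], [0.004, 0.002, -1.0]] F [ 1.2 -0.5 -0.6] M [-0.02 -0.02 -0.02] w 0.0288 q6 [-0.48  0.31  1.78 -0.    1.05 -0.03]
lin [-0.0003  0.0036  0.0222] rot [ 0.09 -0.22  0.14]
```

Emit:
send_rows(
  plan=[
    {"linear": [0, 0.0036, 0.006], "delta_rot": [0.1, -0.2, 0], "fingers": 0.02},
    {"linear": [0, 0, 0.006], "delta_rot": [0, 0, 0], "fingers": 0.02},
    {"linear": [0, 0, 0.005], "delta_rot": [0, 0, 0], "fingers": 0.02},
    {"linear": [0, 0, 0.003], "delta_rot": [0, 0, 0], "fingers": 0.02},
    {"linear": [0, 0, 0], "delta_rot": [0, 0, 0], "fingers": 0.02},
  ],
)

```text
clock: 9.3
position: [0.4981, -0.1901, 0.1139]
ee_rot: [0.001, 0.975, -0.221, 0.001]
contact_force: [-1.2, 0.7, -1.2]
width: 0.0291
```

Run:
```python
from h import *
go([.4985,-.1878,.104],-.45)
```

```text
t 9.3 pos [ 0.4981 -0.1901  0.1139] Rm [[0.902, -0.431, 0.001], [-0.431, -0.902, -0.002], [0.002, 0.002, -1.0]] F [-1.2  0.7 -1.2] M [-0.05  0.   -0.03] w 0.0291 q6 [-0.49  0.33  1.81 -0.    1.   -0.05]
lin [-0.0006 -0.0022  0.0099] rot [ 0.1  -0.09  0.23]
```

Emit:
send_rows(
  plan=[
    {"linear": [-0.0005, -0.0022, 0], "delta_rot": [0, 0, 0], "fingers": 0.02},
    {"linear": [0, 0, 0], "delta_rot": [0, 0, 0], "fingers": 0.02},
    {"linear": [0, 0, 0.002], "delta_rot": [0, 0, 0], "fingers": 0.02},
    {"linear": [0, 0, 0.002], "delta_rot": [0, 0, 0], "fingers": 0.02},
  ],
)

```text
clock: 9.63
position: [0.4981, -0.1891, 0.1093]
ee_rot: [0.001, 0.975, -0.222, 0.0]
contact_force: [0.8, 0.2, -0.4]
width: 0.029
```

Run:
```python
from h import *
go([.4985,-.1878,.104],-.45)
```

```text
t 9.63 pos [ 0.4981 -0.1891  0.1093] Rm [[0.901, -0.433, 0.0], [-0.433, -0.901, -0.002], [0.001, 0.002, -1.0]] F [ 0.8  0.2 -0.4] M [ 0.07  0.   -0.  ] w 0.029 q6 [-0.49  0.34  1.81 -0.    0.99 -0.04]
lin [-0.0002 -0.0014  0.0052] rot [ 0.11 -0.06  0.1 ]
```

Emit:
send_rows(
  plan=[
    {"linear": [0, -0.0012, 0], "delta_rot": [0, 0, 0], "fingers": 0.02},
    {"linear": [0, 0, 0.002], "delta_rot": [0, 0, 0], "fingers": 0.02},
    {"linear": [0, 0, 0.002], "delta_rot": [0, 0, 0], "fingers": 0.02},
  ],
)

```text
clock: 9.88
position: [0.499, -0.1883, 0.1054]
ee_rot: [0.001, 0.975, -0.222, 0.001]
contact_force: [-0.0, 0.1, -0.5]
width: 0.0293
```

Run:
```python
from h import *
go([.4985,-.1878,.100],-.45)
```

```text
t 9.88 pos [ 0.499  -0.1883  0.1054] Rm [[0.901, -0.433, 0.001], [-0.433, -0.901, -0.003], [0.002, 0.002, -1.0]] F [-0.   0.1 -0.5] M [ 0.   -0.01  0.02] w 0.0293 q6 [-0.49  0.34  1.82 -0.    0.98 -0.04]
lin [-0.0007 -0.0002  0.0054] rot [ 0.13 -0.13  0.1 ]
```

No force at 14 mm above the dial: the knob is already over the shaft. Continuing down.

Emit:
send_rows(
  plan=[
    {"linear": [0, 0, 0.002], "delta_rot": [0, 0, 0], "fingers": 0.02},
    {"linear": [0, 0, 0.002], "delta_rot": [0, 0, 0], "fingers": 0.02},
    {"linear": [0, 0, 0], "delta_rot": [0, 0, 0], "fingers": 0.02},
  ],
)

```text
clock: 10.13
position: [0.4984, -0.1877, 0.1005]
ee_rot: [0.001, 0.975, -0.222, -0.0]
contact_force: [-1.0, -0.3, -0.4]
width: 0.0293
```

Run:
```python
from h import *
go([.4985,-.1878,.0914],-.45)
```

```text
t 10.13 pos [ 0.4984 -0.1877  0.1005] Rm [[0.901, -0.433, -0.001], [-0.433, -0.901, -0.002], [0.0, 0.002, -1.0]] F [-1.  -0.3 -0.4] M [0.04 0.1  0.01] w 0.0293 q6 [-0.49  0.35  1.82 -0.    0.97 -0.04]
lin [0.0002 0.     0.0091] rot [ 0.12 -0.02  0.12]
```

Emit:
send_rows(
  plan=[
    {"linear": [0, 0, 0.0015], "delta_rot": [0, 0, 0], "fingers": 0.02},
    {"linear": [0, 0, 0.0015], "delta_rot": [0, 0, 0], "fingers": 0.02},
  ],
)

```text
clock: 10.3
position: [0.4988, -0.1878, 0.0985]
ee_rot: [0.001, 0.975, -0.222, 0.001]
contact_force: [-1.4, 0.9, 9.0]
width: 0.0291
```

Emit:
send_rows(
  plan=[
    {"linear": [0, 0, 0.0015], "delta_rot": [0, 0, 0], "fingers": 0.02},
  ],
)

```text
clock: 10.38
position: [0.4991, -0.1879, 0.0979]
ee_rot: [0.001, 0.975, -0.222, 0.001]
contact_force: [-2.4, 1.2, 9.3]
width: 0.0288
```

Emit:
send_rows(
  plan=[
    {"linear": [0, 0, 0.0015], "delta_rot": [0, 0, 0], "fingers": 0.02},
  ],
)

```text
clock: 10.47
position: [0.4993, -0.188, 0.0976]
ee_rot: [0.001, 0.975, -0.222, 0.001]
contact_force: [-2.8, 2.6, 9.7]
width: 0.0294
```

Emit:
send_rows(
  plan=[
    {"linear": [-0.0007, 0.0003, 0.0022], "delta_rot": [0, 0, 0], "fingers": 0.02},
  ],
)

```text
clock: 10.55
position: [0.4988, -0.1879, 0.0963]
ee_rot: [0.001, 0.975, -0.222, 0.002]
contact_force: [-1.6, 0.5, 1.9]
width: 0.0291
```

Emit:
send_rows(
  plan=[
    {"linear": [-0.0005, 0.0003, 0.0022], "delta_rot": [0, 0, 0], "fingers": 0.02},
  ],
)

```text
clock: 10.63
position: [0.4985, -0.1879, 0.0946]
ee_rot: [0.001, 0.975, -0.222, 0.002]
contact_force: [-0.4, 1.3, 3.3]
width: 0.0292
```

Run:
```python
from h import *
go([.4985,-.1878,.0914],-.45)
```

```text
t 10.63 pos [ 0.4985 -0.1879  0.0946] Rm [[0.901, -0.433, 0.004], [-0.433, -0.901, -0.004], [0.005, 0.002, -1.0]] F [-0.4  1.3  3.3] M [0.16 0.09 0.02] w 0.0292 q6 [-0.49  0.35  1.84 -0.    0.95 -0.04]
lin [-0.     -0.0001  0.0032] rot [ 0.09 -0.3   0.12]
```

Emit:
send_rows(
  plan=[
    {"linear": [0, 0, 0.0015], "delta_rot": [0, -0.2, 0], "fingers": 0.02},
  ],
)

```text
clock: 10.72
position: [0.4983, -0.1878, 0.093]
ee_rot: [0.001, 0.975, -0.222, 0.001]
contact_force: [0.5, 0.0, -2.8]
width: 0.0294
```

Emit:
send_rows(
  plan=[
    {"linear": [0, 0, 0.0015], "delta_rot": [0, 0, 0], "fingers": 0.02},
  ],
)

```text
clock: 10.8
position: [0.4983, -0.1878, 0.091]
ee_rot: [0.001, 0.975, -0.222, 0.001]
contact_force: [-0.3, 0.4, 1.8]
width: 0.0296
```

Emit:
send_rows(
  plan=[
    {"linear": [0, 0, 0.0015], "delta_rot": [0, 0, 0], "fingers": 0.02},
  ],
)

```text
clock: 10.88
position: [0.4983, -0.1878, 0.0901]
ee_rot: [0.001, 0.975, -0.222, 0.0]
contact_force: [-4.6, 4.1, 23.1]
width: 0.0293
```

The knob is at the bottom; the reading reached 23 N. I relax.

Emit:
send_rows(
  plan=[
    {"linear": [0, 0, -0.001], "delta_rot": [0, 0, 0], "fingers": 0.02},
  ],
)

```text
clock: 10.97
position: [0.4983, -0.1878, 0.0912]
ee_rot: [0.001, 0.975, -0.222, 0.0]
contact_force: [-0.1, 0.7, -2.2]
width: 0.0289
```

Run:
```python
from h import *
go([.4985,-.1878,.0914],-.45)
```

```text
t 10.97 pos [ 0.4983 -0.1878  0.0912] Rm [[0.901, -0.433, 0.0], [-0.433, -0.901, -0.002], [0.001, 0.002, -1.0]] F [-0.1  0.7 -2.2] M [0.08 0.05 0.02] w 0.0289 q6 [-0.49  0.36  1.84 -0.    0.94 -0.04]
lin [ 0.0002 -0.0001 -0.0002] rot [ 0.09 -0.06  0.12]
```

The knob is home: TCP at 0.0912 for an expected 0.0914, and the catches are holding. Now I turn it clockwise about 75.6° about the shaft axis, in blocks.

Emit:
send_rows(
  plan=[
    {"linear": [0.0003, 0, 0], "delta_rot": [0, 0, 6], "fingers": 0.02},
    {"linear": [0.0003, 0, 0], "delta_rot": [0, 0, 6], "fingers": 0.02},
    {"linear": [0.0003, 0, 0], "delta_rot": [0, 0, 6], "fingers": 0.02},
    {"linear": [0.0003, 0, 0], "delta_rot": [0, 0, 6], "fingers": 0.02},
  ],
)

```text
clock: 11.3
position: [0.5002, -0.1873, 0.0909]
ee_rot: [-0.001, 0.904, -0.428, 0.001]
contact_force: [-2.0, -0.6, 3.6]
width: 0.0294
```

```bash
cat >> h.py <<'E'
def turn(target):
    s=manip.get_state(); M=R.from_quat(np.array(s['ee_rot'])[[1,2,3,0]]).as_matrix(); yaw=np.arctan2(M[1,0],M[0,0])
    C=np.array([.4983,-.1878])+.003*np.array([np.sin(-.448),-np.cos(-.448)])
    P=C-.003*np.array([np.sin(yaw),-np.cos(yaw)])
    print('pointer',yaw+np.pi/2,'left deg',np.degrees(yaw+np.pi/2-target)); go([*P,.0912],yaw)
E
python3 -c "
from h import *
turn(-.196)"
```

```text
pointer 0.6860859532936726 left deg 50.5398022915013
t 11.3 pos [ 0.5002 -0.1873  0.0909] Rm [[0.634, -0.774, 0.002], [-0.774, -0.634, 0.001], [0.0, -0.002, -1.0]] F [-2.  -0.6  3.6] M [-0.09  0.29  0.12] w 0.0294 q6 [-0.49  0.36  1.83  0.    0.94  0.39]
lin [ 0.0004  0.0015 -0.0003] rot [-0.1  -0.02  0.  ]
```

Emit:
send_rows(
  plan=[
    {"linear": [0.0004, 0.0008, 0], "delta_rot": [0, 0, 6], "fingers": 0.02},
    {"linear": [0.0003, 0.0003, 0], "delta_rot": [0, 0, 6], "fingers": 0.02},
    {"linear": [0.0003, 0.0003, 0], "delta_rot": [0, 0, 6], "fingers": 0.02},
    {"linear": [0.0003, 0.0003, 0], "delta_rot": [0, 0, 6], "fingers": 0.02},
  ],
)

```text
clock: 11.63
position: [0.5009, -0.1889, 0.0909]
ee_rot: [-0.002, 0.789, -0.615, 0.001]
contact_force: [-0.3, 0.4, 2.1]
width: 0.0291
```

```bash
python3 -c "
from h import *
turn(-.196)"
```

```text
pointer 0.24698546865073778 left deg 25.381197739312114
t 11.63 pos [ 0.5009 -0.1889  0.0909] Rm [[0.244, -0.97, 0.003], [-0.97, -0.244, 0.002], [-0.001, -0.004, -1.0]] F [-0.3  0.4  2.1] M [0.11 0.08 0.16] w 0.0291 q6 [-0.49  0.36  1.83  0.    0.94  0.83]
lin [ 0.0006  0.0012 -0.0003] rot [-0.22  0.04 -0.  ]
```

Emit:
send_rows(
  plan=[
    {"linear": [0.0004, 0.0008, 0], "delta_rot": [-0.1, 0, 6], "fingers": 0.02},
    {"linear": [0.0003, 0.0003, 0], "delta_rot": [0, 0, 6], "fingers": 0.02},
    {"linear": [0.0003, 0.0003, 0], "delta_rot": [0, 0, 6], "fingers": 0.02},
    {"linear": [0.0002, 0.0003, 0], "delta_rot": [0, 0, 4], "fingers": 0.02},
    {"linear": [0, 0, 0], "delta_rot": [0, 0, 0], "fingers": 0.02},
  ],
)

```text
clock: 12.05
position: [0.501, -0.1903, 0.0909]
ee_rot: [0.002, -0.649, 0.761, -0.001]
contact_force: [-0.4, 1.5, 3.4]
width: 0.029
```

Run:
```python
from h import *
turn(-.196)
```

```text
pointer -0.15755884240625329 left deg 2.202516089718962
t 12.05 pos [ 0.501  -0.1903  0.0909] Rm [[-0.157, -0.988, 0.004], [-0.988, 0.157, 0.001], [-0.002, -0.004, -1.0]] F [-0.4  1.5  3.4] M [0.13 0.22 0.01] w 0.029 q6 [-0.49  0.36  1.83  0.    0.94  1.23]
lin [ 0.0008  0.001  -0.0003] rot [-0.21  0.1  -0.  ]
```

Emit:
send_rows(
  plan=[
    {"linear": [0.0002, 0.0003, 0], "delta_rot": [0, 0, 2.2], "fingers": 0.02},
    {"linear": [0, 0, 0], "delta_rot": [0, 0, 0], "fingers": 0.02},
  ],
)

```text
clock: 12.22
position: [0.501, -0.1905, 0.0909]
ee_rot: [0.002, -0.636, 0.772, -0.001]
contact_force: [-1.0, 0.7, 3.0]
width: 0.0291
```

Run:
```python
from h import *
turn(-.196)
im=manip.get_image('wrist'); save(im,'w6.png')
cv2.imwrite('pics/w6c.png',cv2.resize(im[160:310,220:420,::-1],(800,600),interpolation=cv2.INTER_CUBIC))
```

```text
pointer -0.19330993461084112 left deg 0.15412939341302181
t 12.22 pos [ 0.501  -0.1905  0.0909] Rm [[-0.192, -0.981, 0.004], [-0.981, 0.192, 0.001], [-0.002, -0.004, -1.0]] F [-1.   0.7  3. ] M [0.15 0.24 0.01] w 0.0291 q6 [-0.49  0.36  1.83  0.    0.94  1.27]
lin [ 0.0008  0.0009 -0.0003] rot [-0.22  0.11 -0.  ]
```

View pics/w6c.png

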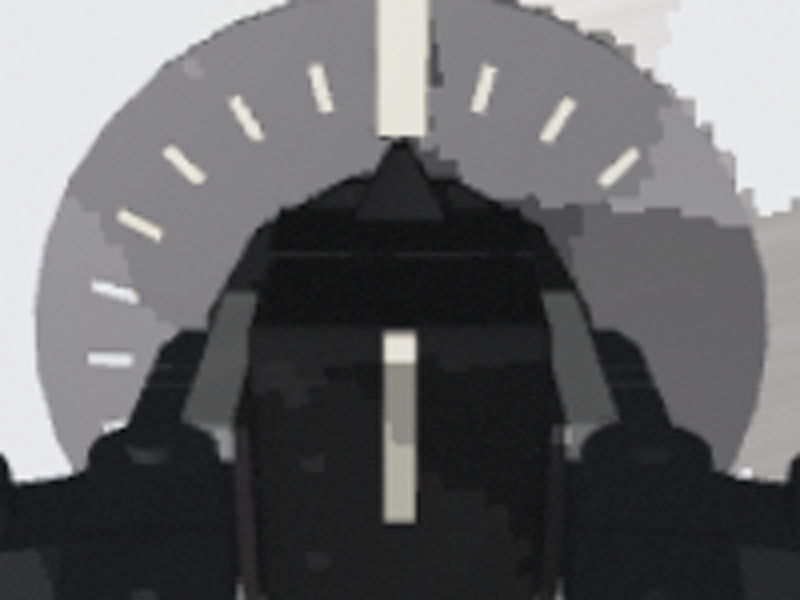

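The pointer tip at (403,140) meets the long mark's inner end, whose centre is at (402,136). I release and lift straight up.

Emit:
send_rows(
  plan=[
    {"linear": [0, 0, 0], "delta_rot": [0, 0, 0], "fingers": 0.06},
    {"linear": [0, 0, 0], "delta_rot": [0, 0, 0], "fingers": 0.06},
    {"linear": [0, 0, 0], "delta_rot": [0, 0, 0], "fingers": 0.06},
    {"linear": [0, 0, -0.005], "delta_rot": [0, 0, 0], "fingers": 0.06},
    {"linear": [0, 0, -0.01], "delta_rot": [0, 0, 0], "fingers": 0.06},
    {"linear": [0, 0, -0.015], "delta_rot": [0, 0, 0], "fingers": 0.06},
    {"linear": [0, 0.005, -0.02], "delta_rot": [0, 0, 0], "fingers": 0.06},
    {"linear": [0, 0.01, -0.02], "delta_rot": [0, 0, 0], "fingers": 0.06},
    {"linear": [0, 0.02, -0.02], "delta_rot": [0, 0, 0], "fingers": 0.06},
    {"linear": [0, 0.02, -0.01], "delta_rot": [0, 0, 0], "fingers": 0.06},
    {"linear": [0, 0.02, 0], "delta_rot": [0, 0, 0], "fingers": 0.06},
    {"linear": [0, 0, 0], "delta_rot": [0, 0, 0], "fingers": 0.06},
  ],
)

```text
clock: 13.27
position: [0.4265, -0.1779, 0.1994]
ee_rot: [0.002, -0.639, 0.769, -0.004]
contact_force: [-0.3, 0.4, -0.9]
width: 0.0605
```

Run:
```python
from h import *
st()
im=manip.get_image('wrist'); save(im,'w7.png')
x,y=proj('wrist',[[.497,-.19,.06]])[0].astype(int); x0,y0=max(x-90,0),max(y-68,0); print(x0,y0)
a=cv2.resize(im[y0:y0+136,x0:x0+180,::-1],(800,600),interpolation=cv2.INTER_CUBIC)
cv2.imwrite('pics/w7c.png',a)
```

```text
t 13.27 pos [ 0.4265 -0.1779  0.1994] Rm [[-0.184, -0.983, 0.008], [-0.983, 0.184, -0.003], [0.001, -0.008, -1.0]] F [-0.3  0.4 -0.9] M [0.05 0.   0.02] w 0.0605 q6 [-0.55  0.14  1.83  0.    1.16  1.21]
227 43
```

View pics/w7c.png

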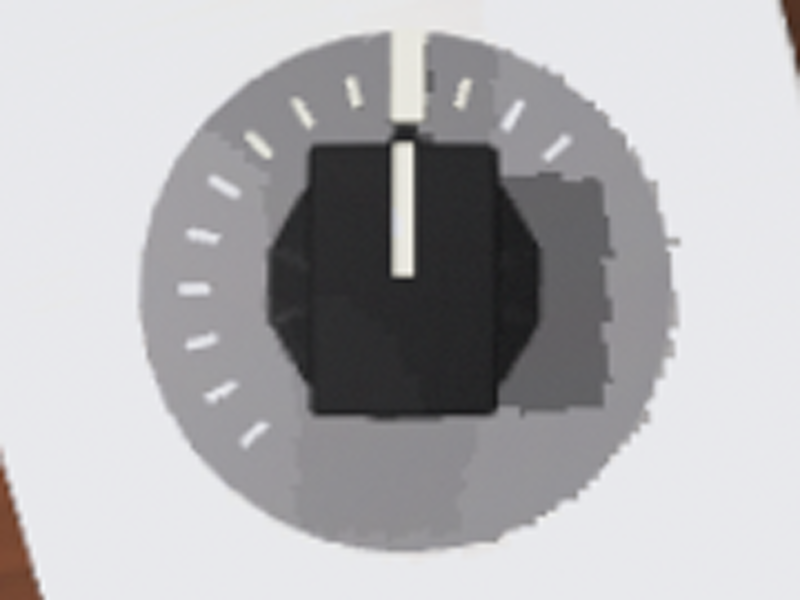

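After the release the knob sits centred on the dial, with the pointer at (405,128) and the long mark's centre at (407,122). They are aligned and the arm is clear, so I hand in.

```bash
python3 -c "
from rig import manip
print(manip.sign_off())"
```

```text
the job is handed in; nothing more can be done
None
```

The knob is on the shaft, pushed fully home, turned clockwise to the long mark and released. I handed the job in at about 13 s of robot time. The sign-off gives no verdict.

- **Pick-up:** I took the largest of the three knobs. The first grip sat about 11 mm too high because the arm lagged, so I opened and regripped lower. That shifted the knob a few mm on the table.
- **Fit:** I read the direction of the shaft's flat from the wrist picture (about 1.13 rad in the world). At that angle the knob dropped in freely on the first try, so no searching by turning was needed.
- **Pressing on:** The catches resisted with about 10 N and then gave way. The knob bottomed out within 0.2 mm of its expected height, and I felt the catches hold it when I eased off. The highest press I read was 23 N, for one row; force was read only at the end of each move call, so a brief higher value between readings can't be ruled out.
- **Turn and release:** I turned the knob about 75° clockwise. The last picture, after release, shows the pointer within about 0.4 mm of the mark's centre line and the gripper clear.
- **Not checked:** I judged that the knob is flush from the arm's height and the forces, not from a side view. I never moved toward the bottle, bowl or opener, but took no last picture of them.

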